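# Release the ratchet clamp and rack the finished amplifier board

### The arm

A 6-joint arm with a two-finger parallel gripper is mounted at the origin on the work surface. World frame = base frame: x ahead of the robot, y to its left, z up, the work surface at z = 0. Lengths are in m, angles in rad, forces in N, time in s.
With the tool pointing down it reaches from about 0.35 to 0.975 m from the base axis. Payload 4.9 kg.
Tool frame: the origin (TCP) lies midway between the tips of the shut fingers; the grasp point (between the pads) lies 19 mm behind it; z points along the fingers, y is the line along which they close (so a half turn about z gives the same grasp; the last joint's range is limited). The gripper opens to 85 mm and grips with 20 to 120 N. Pads are 22 mm wide; open, the fingers measure 114 mm over their backs; the gripper's body (76 mm by 85 mm) begins 54 mm behind the grasp point. The pads swing forward as they close: fully open they stand 13 mm farther back than shut.
Start: joints at [-1.275, 0.053, 1.613, -0, 1.476, -0.119], TCP at [0.252, -0.572, 0.231] pointing down, gripper open.
Joint ranges: [-3.01, 3.01], [-1.01, 2.22], [0.06, 2.58], [-1.02, 4.17], [0.09, 2.62], [-3.14, 3.14]. Speed limits (rad/s): [2.57, 2.57, 3.14, 3.14, 3.14, 3.14].

### API

Orientations are given as a unit quaternion [w, x, y, z].
In Python, from plant import * gives the robot as it stands.
- The arm moves only by the tool jog_arm, never from a script. Its argument "targets" is a list of rows, each a list of 3 entries, a list of its own where there are three numbers: the shift along the tool's x, y, z in units of 25 mm (1.0 is 25 mm), then the turn, a rotation vector about the tool's x, y, z in units of 8 degrees (1.0 is 8 degrees), then the opening in per cent of the stroke, from 0 (shut) to 100 (fully open). A call has 1 to 8 rows; each row is the pose to reach, as a shift and turn from the pose commanded when the call began, along the tool's axes at that moment; what a row does not reach only later rows make up. A row lasts 1/8 s, in which the tool goes at most 62.5 mm and 10.7 degrees, less where a joint would pass 70% of its speed; a pose out of reach is approached as far as the arm can. A call with a gripper value outside its range is refused whole. The fingers move at their own pace and stop on an object; the grip force is fixed at half the most. Time passes only in rows, so rows that repeat a pose let the fingers close. It gives the time, the measured TCP pose, the force, the opening and the grip force at its end, in the units of the state.
- state(): the state, without advancing time (a new reading comes with each control period).
- grab_frame(name): name is "side" or "top" or "wrist"; returns (picture, depth): 400x640x3 uint8, red, green, blue; 400x640 float32, m along the optical axis (not along the pixel's ray), 0 where there is no reading.
- camera_params(name): a dict with "fovy" (degrees; the focal length in pixels is half the picture's height over the tangent of half this angle, whatever the lens; pixels are square), "cx", "cy" (the principal point, pixels), "rvec" (rotation vector, rad) and "tvec" (3), from world to camera coordinates, as OpenCV has them; the wrist camera has in their place "hand_eye" (4x4, takes a point from camera to tool coordinates, whose origin is the TCP and whose axes are the flange's). Camera axes: x right, y down, z forward; pixel columns grow to the right and rows downward; lengths in m; the calibration is good to about 2 mm. A picture is of the moment at which its call begins: read the wrist's pose just before it. camera_params takes no time and is no camera call.
- job_done(): hands the job in; it is judged then, once.
The state is a dict: "time": time; "joint_pos": joint angles; "joint_vel": joint speeds; "joint_efforts": joint torques, N m; "tool_pos": TCP position; "tool_rot": TCP orientation; "contact_force": force on the tool from outside, world axes, zero at the start; "ft_torque": the same for the moment, N m; "gripper_width": opening from 0.0 (shut) to 1.0 (fully open); "grasp_force": force on a finger pad.
Only numpy, scipy, OpenCV 4.12 (cv2) and the standard library are available. Lean on these libraries where they do the work, as an engineer would, in place of code of your own. Each camera call takes 0.05 s, during which the arm holds its last target. There are 200 camera calls.

### The job

The amplifier board in the bench clamp is soldered. Lift the red pawl lever, slide the clamp bar all the way back and leave it open, then take the board out and lay it on the sloped rack in the empty place beside the finished board, flat on its four spacers and with a long edge right up against the rack's front stop. Set it down gently, let go of it, and do not disturb the finished board or the other things on the bench.

Things in the scene. Friction and masses are not known exactly. Their poses are not given: they have to be found in the camera images.
- holder: Board clamp fixed on the mat: pale aluminium jig plate 150 (x) x 270 (y) mm, its top 17 mm above the origin. Origin: underside, 10 mm to +y of the plate's centre; z up. A brown-faced fence 14 mm high stands at the -y end, the clamp bar faces it; behind the bar a sawtooth rack (tops 14 mm over the plate) runs along the centre line. Side rails at x +-66 mm, 10 mm high. The bar opens along +y.
- clamp_bar (a joint): Slide of the grey clamp bar along the holder's y, m: 0 shut on the board, 0.040 fully back at its end stops. About 3 N of friction; it stays where left. Bar 148 mm wide, top 34 mm over the plate. Its steel lip reaches 5 mm over the board's edge: the board cannot come up until the bar is back.
- pawl (a joint): Hinge of the pawl on the clamp bar, rad: 0 down in the teeth, 0.6 fully up. A weak spring (about 1 N at the lever) returns it. Down, it stops the bar from sliding back (2 mm of play); from about 0.2 it clears the teeth. Hold it up at about 0.3 all the while the bar is drawn back by the same lever..
- pawl_grip (a point): Centre of the red lever grip on the pawl: 13 mm wide (holder's x, to be pinched across), 28 mm long (y), 32 mm high; its top is 14 mm above this point. With the pawl down the teeth tops are 21 mm below this point and the plate 35 mm. Frame: the holder's axes with the pawl down; turns about x with the pawl.
- pawl_pivot (a point): The pawl's hinge axis (along the holder's x), carried by the clamp bar. pawl_grip lies 76 mm to the holder's +y and 14 mm above it with the pawl down.
- jaw_face (a point): Middle of the clamp bar's brown jaw face, at the height of the circuit board's edge; moves with the bar.
- amp_board: The work: green amplifier board, 100 (x) x 70 (y) x 2.4 mm, about 0.18 kg, on four brass spacers 10 mm high near its corners. Origin: centre of the spacers' feet level; z up out of the board. It starts in the clamp, long edges against fence and jaw, axes as the holder's. Beside the heat sink within y +-14 only parts under 4 mm; 18 mm capacitors and terminals stand at y +-14 to 28.
- amp_heatsink (a point): Top centre of the board's black finned heat sink, 50.4 mm above the board's origin. The sink stands on the board's centre: 25 mm wide (board x: the way to grip it, 25 mm free to each side), 50 mm long (board y), 38 mm high. It is sturdy; grip it and lift.
- rack: White sloped sheet of the rack, fixed, 120 mm up the slope x 270 mm wide, tilted 20 degrees, low side towards the robot. Origin: on the sheet's top, 55 mm up the slope from the stop, mid width; x up the slope, y along the stop, z square to the sheet. The stop is 14 mm high, inner face at x = -55 mm. The half y > 0 is empty. A board against the stop has its origin at x = -20 mm, z = 0; friction holds it where put.
- done_board: A finished board just like the other, loose on the sheet at about y = -67 mm of rack, against the stop. Leave it.
- cutters: Flush cutters with red grips, 125 mm long, 14 mm high, loose bystander.
- flux_tin: Small round tin with a white lid, 56 mm across, 30 mm high, loose bystander.
- tweezers: Steel tweezers, 120 mm long, 8 mm high, loose bystander.
- multimeter: Yellow and black multimeter, 78 x 155 x 43 mm, loose bystander.
- screwdriver: Screwdriver with orange handle lying down, loose bystander.
- solder_spool: Green solder spool on a black stand, 70 x 80 x 78 mm, loose bystander.

How it is judged:
On the way, in this order (a step that is already met when the one before it is completed fails the run):
1. the pawl is lifted out of the teeth (value of joint pawl above 0.12 rad), for 0.1 s.
2. the clamp bar is slid fully back (value of joint clamp_bar above 0.037 m), for 0.2 s.
3. the board is lifted clear of the clamp (z of amp_board in the frame of holder above 0.05 m and value of joint clamp_bar above 0.034 m), for 0.1 s.
At the end, for the whole second after the job is handed in: The clamp bar stays at least 34 mm back. The board lies at rest and released, flat on the rack's sheet (within 3 degrees), wholly in the empty half, a long edge within 3 mm of the front stop and parallel to it within 4 degrees (value of joint clamp_bar above 0.034 m and x of amp_board in the frame of rack between -0.023 and -0.0165 m and y of amp_board in the frame of rack between 0.038 and 0.087 m and z of amp_board in the frame of rack between -0.002 and 0.0025 m and angle between the z axis of amp_board and the z axis of rack, either way round below 0.05 rad and angle between the x axis of amp_board and the y axis of rack, either way round below 0.07 rad and angle between amp_board's own z axis and vertical below 0.6 rad and linear speed of each of amp_board, done_board below 0.01 m/s and angular speed of amp_board below 0.1 rad/s); the robot touches nothing.
It fails at once if the finished board is shifted by more than 6 mm (distance of done_board from where it was at the start of the episode above 0.006 m).
It fails at once if another thing on the bench is shifted by more than 20 mm (distance of any of cutters, flux_tin, tweezers, multimeter, screwdriver, solder_spool from where it was at the start of the episode above 0.02 m).
It fails at once if the board is dropped: it falls faster than 0.35 m/s with no finger on it (contact force between the fingers and amp_board below 0.1 N and linear speed of amp_board above 0.35 m/s).
It fails at once if the board is pressed or knocked on the rack with more than 60 N (contact force between amp_board and rack above 60 N).
It also fails if it takes over 53 s, if anything falls off the work surface, if the arm or the gripper's body presses on something with over 40 N, if the wrist force passes 120 N, or if a joint passes its speed limit or range.

## Working session

There is one attempt and no reset: what is moved stays moved. The work goes in short steps, Python scripts to look and compute and a tool call to move; the robot and the scene stay as the last step left them, time stands still between calls to the robot, and variables do not carry over. Pictures are saved under pics/ and viewed, at most 10 in all, crops included, and the job is handed in when it is done.

Besides the shell and the picture viewer there is one more tool, called as name(argument=value, ...) on one line, values as JSON. jog_arm: Moves the arm, as the interface text tells. Its arguments: {"type":"object","properties":{"targets":{"type":"array"}},"required":["targets"]}

```bash
mkdir -p pics; ls; cat > h.py <<'E'
from plant import *
import numpy as np, cv2
from scipy.spatial.transform import Rotation as R
def Rt():
    s=state(); w,x,y,z=s["tool_rot"]; return R.from_quat([x,y,z,w]).as_matrix(), np.array(s["tool_pos"])
def cam(name):
    p=camera_params(name); f=200/np.tan(np.radians(p["fovy"])/2)
    if "rvec" in p:
        A=R.from_rotvec(np.ravel(p["rvec"])).as_matrix(); t=np.ravel(p["tvec"]); return f,p["cx"],p["cy"],A.T,-A.T@t
    H=np.array(p["hand_eye"]); r,t=Rt(); return f,p["cx"],p["cy"],r@H[:3,:3],r@H[:3,3]+t
def look(name,fn):
    c=cam(name); im,d=grab_frame(name); cv2.imwrite("pics/%s.png"%fn,im[...,::-1]); np.savez("pics/%s.npz"%fn,im=im,d=d,f=c[0],cx=c[1],cy=c[2],A=c[3],o=c[4]); return im,d,c
def cloud(d,c):
    v,u=np.mgrid[:400,:640]; q=np.stack([(u-c[1])/c[0]*d,(v-c[2])/c[0]*d,d],-1); return q@c[3].T+c[4]
def load(fn):
    z=np.load("pics/%s.npz"%fn); return z["im"],z["d"],(float(z["f"]),float(z["cx"]),float(z["cy"]),z["A"],z["o"])
def ray(u,v,c,h):
    r=c[3]@np.array([(u-c[1])/c[0],(v-c[2])/c[0],1]); return c[4]+r*(h-c[4][2])/r[2]
E
python3 - <<'E'
from h import *
for n in("top","side"):
    im,d,c=look(n,n+"0"); print(n,c, (d>0).mean())
print(state())
E
```

```text
pics
top (np.float64(520.6865815318043), 323.7495857478423, 203.70509703036407, array([[ 0.01484971, -0.98879495,  0.14853964],
       [-0.99976858, -0.01237063,  0.01759971],
       [-0.01556497, -0.14876662, -0.98874983]]), array([ 0.41982167, -0.02799116,  1.1522535 ])) 0.995953125
side (np.float64(378.3390140466926), 324.28228576560787, 198.9515985058199, array([[ 0.99407334, -0.072302  ,  0.08118259],
       [-0.10830992, -0.5945686 ,  0.79671647],
       [-0.00933557, -0.80078749, -0.59887582]]), array([ 0.50581348, -0.64575836,  0.54723574])) 0.99605078125
{'time': 0.1, 'joint_pos': array([-1.27499085e+00,  5.33156388e-02,  1.61416272e+00, -6.72288270e-06,
        1.47601823e+00, -1.19006519e-01]), 'joint_vel': array([-1.35076154e-03, -1.86682582e-03, -3.52569851e-03, -1.47313624e-03,
       -1.71648604e-03, -5.24564491e-05]), 'joint_efforts': array([ 9.63926723e-04, -3.94901741e+01, -3.71363068e+01, -9.45578813e-05,
        3.94356539e-03,  5.01805062e-06]), 'tool_pos': array([ 0.25171332, -0.57144675,  0.23016699]), 'tool_rot': array([-9.47952803e-04,  9.78567860e-01,  2.05922407e-01, -8.73766639e-05]), 'contact_force': array([-0.80417188,  0.11389335,  0.02951245]), 'ft_torque': array([-0.00667074, -0.04719704, -0.00688829]), 'grasp_force': 0.0, 'gripper_width': 0.9959757962314286}
```

View pics/top0.png

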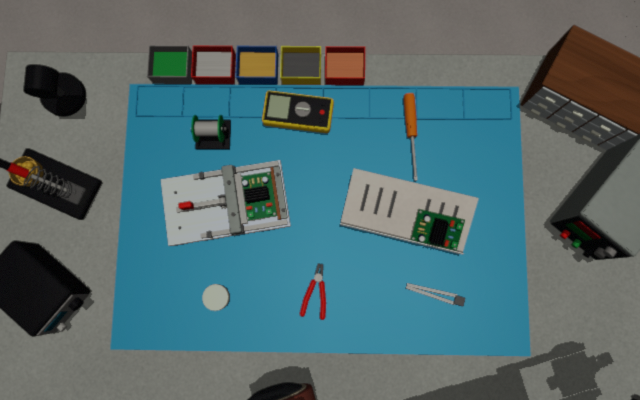

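View pics/side0.png

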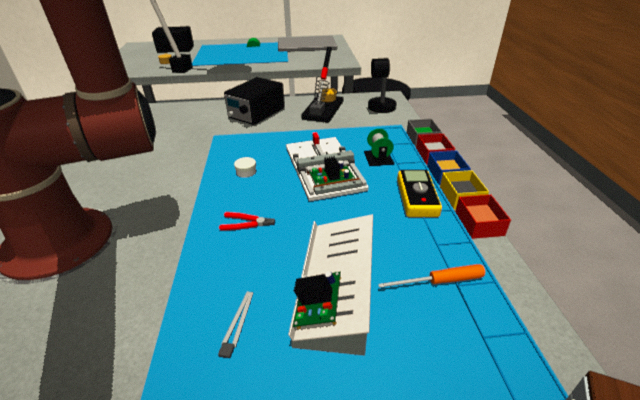

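The top view shows the holder at (162–290, 160–245) with the red grip at (185,206) and the sink at (258,194). The rack is at (340–478, 168–255), with the finished board at (438,230). World +y is image left and world +x is image up.

```bash
python3 - <<'E'
from h import *
im,d,c=load("top0"); P=cloud(d,c); hsv=cv2.cvtColor(im,cv2.COLOR_RGB2HSV)
mat=P[300:340,130:500].reshape(-1,3); print("mat z",np.median(mat[:,2]))
def box(a,b,e,f): m=np.zeros((400,640),bool); m[b:f,a:e]=1; return m
H=box(150,150,300,255); Rk=box(335,160,485,262)
red=H&(hsv[...,1]>150)&((hsv[...,0]<8)|(hsv[...,0]>172))&(hsv[...,2]>80)&box(170,195,200,220)
print("grip",red.sum(),np.median(P[red],0),P[red].min(0),P[red].max(0))
pl=H&(P[...,2]>.010)
q=P[pl][:,:2].astype(np.float32)
low=H&(abs(P[...,2]-.017)<.006); lm=low.astype(np.uint8)
r=cv2.minAreaRect(P[low|pl][:,:2].astype(np.float32)); print("holder rect",r)
sk=H&(P[...,2]>.058)&box(240,175,280,215); print("sink",sk.sum(),np.median(P[sk],0),np.percentile(P[sk],[2,98],axis=0), cv2.minAreaRect(P[sk][:,:2].astype(np.float32)))
sk2=box(415,205,470,255)&(hsv[...,2]<45); print("done sink",sk2.sum(),np.median(P[sk2],0))
wh=Rk&(hsv[...,1]<60)&(hsv[...,2]>110)&(P[...,2]>.012); W=P[wh]
for i in range(5):
    A=np.c_[W[:,:2],np.ones(len(W))]; k=np.linalg.lstsq(A,W[:,2],rcond=None)[0]; e=W[:,2]-A@k; W=W[abs(e)<max(.002,2*e.std())]
n=np.array([-k[0],-k[1],1]); n/=np.linalg.norm(n); print("rack n",n,np.degrees(np.arccos(n[2])),"up yaw",np.degrees(np.arctan2(-n[1],-n[0])),e.std(),len(W))
print("rack rect",cv2.minAreaRect(W[:,:2].astype(np.float32)),W.min(0),W.max(0),k)
E
```

```text
mat z 0.0037070022029266347
grip 70 [0.57610017 0.28409874 0.06864241] [ 0.41982167 -0.02799116  0.06033581] [0.58295216 0.29724367 1.1522535 ]
holder rect ((0.5806822776794434, 0.16009338200092316), (0.42724424600601196, 0.24994005262851715), 79.78890991210938)
sink 268 [0.60379873 0.13600436 0.06901682] [[0.58806595 0.11047541 0.05847414]
 [0.61853804 0.1608392  0.07610904]] ((0.5301297903060913, 0.05492270737886429), (0.2707686722278595, 0.053428489714860916), 48.092926025390625)
done sink 434 [ 0.52546914 -0.24568787  0.07715841]
rack n [-0.33117911  0.07773436  0.94036045] 19.887823038173217 up yaw -13.209346648178624 0.0019639074272290915 4785
rack rect ((0.5753239989280701, -0.1884036660194397), (0.2704453766345978, 0.11506347358226776), 76.674072265625) [ 0.49008741 -0.33087291  0.02201371] [ 0.66082146 -0.04593234  0.06967039] [ 0.35218315 -0.08266443 -0.17230399]
```

```bash
python3 - <<'E'
from h import *
im,d,c=load("top0"); P=cloud(d,c); hsv=cv2.cvtColor(im,cv2.COLOR_RGB2HSV)
def box(a,b,e,f): m=np.zeros((400,640),bool); m[b:f,a:e]=1; return m&(d>0)
H=box(150,150,300,255)
pl=H&(hsv[...,0]<200)&(abs(P[...,2]-.021)<.005)&(hsv[...,1]<90)
pl=cv2.morphologyEx(pl.astype(np.uint8),cv2.MORPH_OPEN,np.ones((2,2)))>0
r=cv2.minAreaRect(P[pl][:,:2].astype(np.float32)); print("holder rect",r)
sk=box(243,178,275,212)&(P[...,2]>.060)&(hsv[...,2]<60); print("sink",sk.sum(),np.median(P[sk],0), cv2.minAreaRect(P[sk][:,:2].astype(np.float32)))
g=np.array([.5761,.2841]); s=np.median(P[sk],0)[:2]; print("dir sink->grip",np.degrees(np.arctan2(*(g-s)[::-1])),np.linalg.norm(g-s))
# rack frame coords of top points
a=np.radians(-13.25); t=np.radians(20)
X=np.array([np.cos(a)*np.cos(t),np.sin(a)*np.cos(t),np.sin(t)]);Y=np.array([-np.sin(a),np.cos(a),0]);Z=np.cross(X,Y)
Rk=box(335,160,485,262); w=Rk&(hsv[...,1]<60)&(hsv[...,2]>110)&(P[...,2]>.012); W=P[w]
sx,sy,sz=W@X,W@Y,W@Z; z0=np.median(sz); print("z0",z0)
on=abs(sz-z0)<.004; print("sheet x",np.percentile(sx[on],[.3,99.7]),"y",np.percentile(sy[on],[.3,99.7]))
hi=sz>z0+.007; print("stop pts",hi.sum(),np.percentile(sx[hi],[5,50,95]),np.percentile(sz[hi]-z0,[5,50,95]))
dk=box(415,205,470,255)&(hsv[...,2]<45); D=P[dk]; D=D[(D@Z-z0)>.045]; print("done sink rackcoords",np.median(D@X),np.median(D@Y),np.median(D@Z)-z0,len(D),(np.percentile(D@X,[3,97])),np.percentile(D@Y,[3,97]))
E
```

```text
holder rect ((0.5300660729408264, 0.16472211480140686), (0.2794076204299927, 0.34510907530784607), 9.222028732299805)
sink 235 [0.60363557 0.13690715 0.06938252] ((0.6044026613235474, 0.1367684155702591), (0.025212686508893967, 0.04974774643778801), 10.142887115478516)
dir sink->grip 100.59592920095216 0.14974626036236016
z0 -0.16309527758365344
sheet x [0.52262323 0.64314951] y [-0.18568067  0.08294117]
stop pts 243 [0.52023912 0.52248924 0.58210912] [0.00936783 0.0139656  0.03162114]
done sink rackcoords 0.5592241978026105 -0.1198264918437737 0.0494148208411727 188 [0.53544381 0.58294444] [-0.13245939 -0.10796768]
```

```bash
cat >> h.py <<'E'
def down(th):  # tool x at world yaw th (deg), tool pointing down
    t=np.radians(th); x=np.array([np.cos(t),np.sin(t),0]); z=np.array([0,0,-1.]); return np.stack([x,np.cross(z,x),z],1)
def go(p,Rw):
    r,t=Rt(); print("shift",np.round(r.T@(np.array(p)-t)/.025,3),"turn",np.round(R.from_matrix(r.T@Rw).as_rotvec(degrees=True)/8,3))
E
python3 - <<'E'
from h import *
go([.58,.27,.20],down(100.3))
E
```

```text
shift [ 25.582 -25.509   1.261] turn [-0.01  -0.01  -9.567]
```

jog_arm(targets=[[[25.58,-25.5,1.26],[0,0,-9.56],50],[[25.58,-25.5,1.26],[0,0,-9.56],50],[[25.58,-25.5,1.26],[0,0,-9.56],50],[[25.58,-25.5,1.26],[0,0,-9.56],50],[[25.58,-25.5,1.26],[0,0,-9.56],50],[[25.58,-25.5,1.26],[0,0,-9.56],50],[[25.58,-25.5,1.26],[0,0,-9.56],50],[[25.58,-25.5,1.26],[0,0,-9.56],50]])

```text
time: 1.1
tool_pos: [0.4337, -0.1045, 0.2136]
tool_rot: [0.0, 0.641, 0.768, 0.0]
contact_force: [0.7, -0.9, 0.9]
gripper_width: 0.496
grasp_force: 0.0
```

```bash
python3 - <<'E'
from h import *
print(state()["tool_pos"],state()["time"])
go([.58,.27,.20],down(100.3))
E
```

```text
[ 0.43370721 -0.10449498  0.2135794 ] 1.1
shift [13.689  8.441  0.543] turn [0.002 0.002 0.003]
```

jog_arm(targets=[[[13.69,8.44,0.54],[0,0,0],50],[[13.69,8.44,0.54],[0,0,0],50],[[13.69,8.44,0.54],[0,0,0],50],[[13.69,8.44,0.54],[0,0,0],50],[[13.69,8.44,0.54],[0,0,0],50],[[13.69,8.44,0.54],[0,0,0],50],[[13.69,8.44,0.54],[0,0,0],50],[[13.69,8.44,0.54],[0,0,0],50]])

```text
time: 2.1
tool_pos: [0.58, 0.2693, 0.1992]
tool_rot: [-0.0, 0.64, 0.768, -0.001]
contact_force: [0.9, -0.2, -0.1]
gripper_width: 0.499
grasp_force: 0.0
```

```bash
python3 - <<'E'
from h import *
im,d,c=look("wrist","w1"); print(state()["tool_pos"],c)
P=cloud(d,c); hsv=cv2.cvtColor(im,cv2.COLOR_RGB2HSV)
m=(d>0)&(hsv[...,1]>150)&((hsv[...,0]<8)|(hsv[...,0]>172))&(hsv[...,2]>80)&(P[...,2]<.08)&(P[...,2]>.055)
print(m.sum(),np.median(P[m],0) if m.any() else 0, cv2.minAreaRect(P[m][:,:2].astype(np.float32)) if m.any() else 0)
E
```

```text
[0.57986071 0.26805836 0.19942802] (np.float64(294.16789225156424), 320.5020392789815, 204.35041440210293, array([[ 0.98368028,  0.17272533,  0.05038914],
       [ 0.17990507, -0.94001373, -0.28984195],
       [-0.00269656,  0.29417707, -0.95574713]]), array([0.56763244, 0.34243624, 0.34154763]))
372 [0.57811484 0.28879594 0.06895445] ((0.5783904790878296, 0.2876603901386261), (0.011490038596093655, 0.02628401666879654), 10.233713150024414)
```

View pics/w1.png

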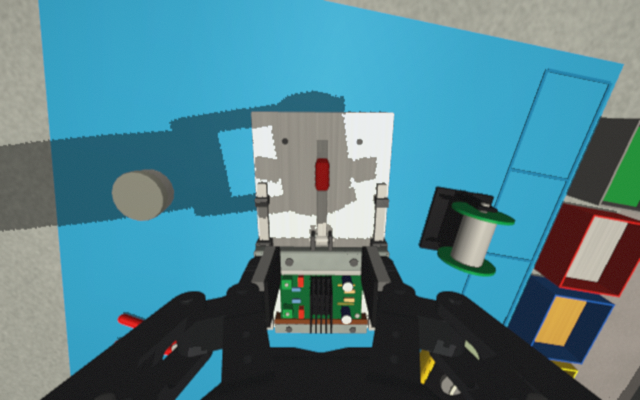

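The wrist view shows the red grip at (321,175), standing free, with the teeth running along the plate's centre line. It measures (0.578, 0.287).

```bash
python3 - <<'E'
from h import *
go([.578,.2865,.044],down(100.3))
E
```

```text
shift [0.743 0.07  6.216] turn [-0.013  0.005  0.002]
```

jog_arm(targets=[[[0.74,0.07,2],[0,0,0],50],[[0.74,0.07,4],[0,0,0],50],[[0.74,0.07,5.2],[0,0,0],50],[[0.74,0.07,6.2],[0,0,0],50],[[0.74,0.07,6.2],[0,0,0],0],[[0.74,0.07,6.2],[0,0,0],0],[[0.74,0.07,6.2],[0,0,0],0],[[0.74,0.07,6.2],[0,0,0],0]])

```text
time: 3.15
tool_pos: [0.5782, 0.2857, 0.0458]
tool_rot: [-0.0, 0.641, 0.767, -0.001]
contact_force: [-3.4, -3.2, 0.2]
gripper_width: 0.139
grasp_force: 62.8
```

```bash
python3 - <<'E'
from h import *
s=state(); print(s["tool_pos"],s["gripper_width"],s["grasp_force"],s["contact_force"])
r,t=Rt(); 
E
```

```text
[0.57822623 0.28568836 0.04583749] 0.13872441532887653 62.75179982185364 [-3.41482488 -3.19634293  0.18753807]
```

jog_arm(targets=[[[-0.01,0,-0.15],[0,0.36,0],0],[[-0.035,0,-0.3],[0,0.72,0],0],[[-0.06,0,-0.45],[0,1.07,0],0],[[-0.1,0,-0.6],[0,1.43,0],0],[[-0.145,0,-0.75],[0,1.79,0],0],[[-0.195,0,-0.89],[0,2.15,0],0],[[-0.195,0,-0.89],[0,2.15,0],0]])

```text
time: 4.03
tool_pos: [0.579, 0.2812, 0.0676]
tool_rot: [-0.115, 0.634, 0.759, 0.095]
contact_force: [-5.7, -1.3, -2.9]
gripper_width: 0.137
grasp_force: 62.5
```

```bash
python3 - <<'E'
from h import *
s=state(); print(s["tool_pos"],s["gripper_width"],s["grasp_force"],s["contact_force"])
r,t=Rt(); y=np.array([np.cos(np.radians(100.3)),np.sin(np.radians(100.3)),0]); print("units for 43mm back:",r.T@y*.043/.025)
im,d,c=look("side","s1"); cv2.imwrite("pics/s1c.png",cv2.resize(im[110:210,260:400,::-1],None,fx=5,fy=5))
E
```

```text
[0.57902515 0.2811756  0.06762259] 0.13690233071036256 62.45762586593628 [-5.68769674 -1.33621156 -2.94213488]
units for 43mm back: [ 1.64307092 -0.00249945  0.50863709]
```

View pics/s1c.png

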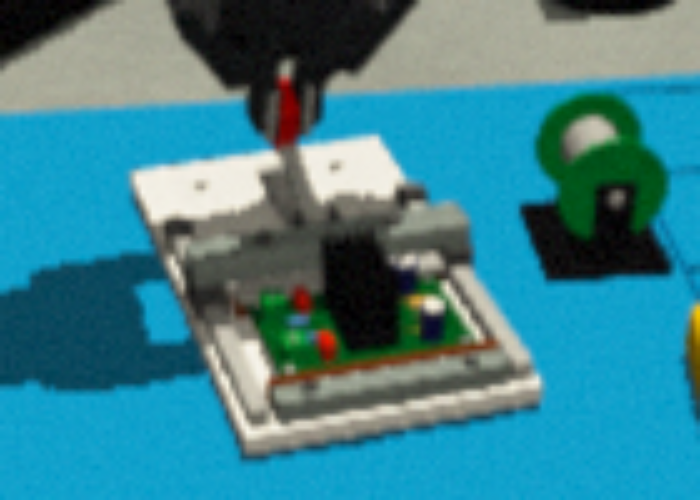

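The side view shows the grip, crop (287,110), held between the fingers, and the pawl arm tilted up out of the teeth. Next I pull the bar back.

jog_arm(targets=[[[0.19,0,0.06],[0,0,0],0],[[0.38,0,0.12],[0,0,0],0],[[0.57,0,0.18],[0,0,0],0],[[0.76,0,0.235],[0,0,0],0],[[0.95,0,0.295],[0,0,0],0],[[1.15,0,0.355],[0,0,0],0],[[1.34,0,0.415],[0,0,0],0],[[1.55,0,0.48],[0,0,0],0]])

```text
time: 5.08
tool_pos: [0.572, 0.3203, 0.067]
tool_rot: [-0.113, 0.634, 0.759, 0.094]
contact_force: [-1.5, -14.6, -5.3]
gripper_width: 0.138
grasp_force: 62.5
```

```bash
python3 - <<'E'
from h import *
s=state(); y=np.array([np.cos(np.radians(100.3)),np.sin(np.radians(100.3)),0]); print(s["contact_force"],s["grasp_force"],(s["tool_pos"]-np.array([.5790,.2812,.0676]))@y)
E
```

```text
[ -1.49314311 -14.6276373   -5.33780937] 62.49578833580017 0.039764611435246816
```

jog_arm(targets=[[[0.06,0,0.02],[0,0,0],0],[[0.06,0,0.02],[0,0,0],0],[[0.06,0,0.02],[0,0,0],0]])

```text
time: 5.45
tool_pos: [0.5721, 0.3204, 0.0666]
tool_rot: [-0.112, 0.634, 0.76, 0.093]
contact_force: [-3.7, -9.2, -2.4]
gripper_width: 0.138
grasp_force: 63.0
```

```bash
python3 - <<'E'
from h import *
s=state(); y=np.array([np.cos(np.radians(100.3)),np.sin(np.radians(100.3)),0]); print(s["contact_force"],s["grasp_force"],(s["tool_pos"]-np.array([.5790,.2812,.0676]))@y)
E
```

```text
[-3.71798043 -9.22643318 -2.38811636] 62.96222448348999 0.039811372503882544
```

jog_arm(targets=[[[0,0,0],[0,0,0],50],[[0,0,0],[0,0,0],50],[[0,0,0],[0,0,0],50],[[0,0,-1],[0,0,0],50],[[0,0,-3],[0,0,0],70],[[0,0,-5],[0,0,0],70]])

```text
time: 6.2
tool_pos: [0.5787, 0.2866, 0.1884]
tool_rot: [-0.115, 0.634, 0.759, 0.096]
contact_force: [0.9, 0.4, 0.5]
gripper_width: 0.702
grasp_force: 0.0
```

```bash
python3 - <<'E'
from h import *
go([.602,.11,.21],down(100.3))
im,d,c=look("top","t2"); P=cloud(d,c); cv2.imwrite("pics/t2c.png",cv2.resize(im[150:260,140:310,::-1],None,fx=4,fy=4))
E
```

```text
shift [-6.544 -0.341 -2.931] turn [ 0.003 -2.15  -0.003]
```

```bash
python3 - <<'E'
from h import *
go([.593,.195,.21],down(100.3))
E
```

```text
shift [-3.348 -0.246 -1.567] turn [ 9.700e-02 -2.152e+00  1.000e-03]
```

jog_arm(targets=[[[-3.35,-0.25,-1.57],[0,-2.15,0],70],[[-3.35,-0.25,-1.57],[0,-2.15,0],70],[[-3.35,-0.25,-1.57],[0,-2.15,0],70],[[-3.35,-0.25,-1.57],[0,-2.15,0],70]])

```text
time: 6.75
tool_pos: [0.5887, 0.1962, 0.1993]
tool_rot: [-0.001, 0.641, 0.768, 0.001]
contact_force: [1.1, 0.4, -0.4]
gripper_width: 0.701
grasp_force: 0.0
```

```bash
python3 - <<'E'
from h import *
im,d,c=look("wrist","w2"); P=cloud(d,c); hsv=cv2.cvtColor(im,cv2.COLOR_RGB2HSV); print(state()["tool_pos"])
m=(d>0)&(P[...,2]>.062)&(P[...,2]<.08)&(np.hypot(P[...,0]-.604,P[...,1]-.137)<.033)
if m.any(): print(m.sum(),np.median(P[m],0),cv2.minAreaRect(P[m][:,:2].astype(np.float32)))
E
```

```text
[0.58853062 0.19605446 0.19903787]
575 [0.60582884 0.13889864 0.07012429] ((0.6047733426094055, 0.13672523200511932), (0.02497369796037674, 0.050622593611478806), 9.993953704833984)
```

View pics/w2.png

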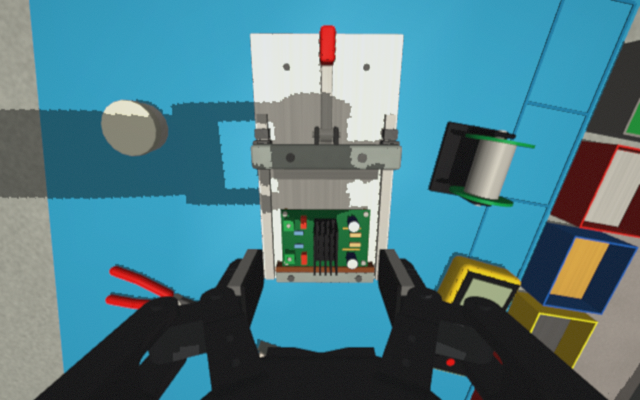

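The bar is fully back, at image row 155 with a gap to the board. The heat sink is at (325,245), which puts its centre at (0.6047, 0.1367).

```bash
python3 - <<'E'
from h import *
go([.6047,.1367,.130],down(100.1)); go([.6047,.1367,.042],down(100.1))
E
```

```text
shift [-2.456  0.215  2.757] turn [-0.006 -0.012  0.021]
shift [-2.462  0.218  6.277] turn [-0.006 -0.012  0.021]
```

jog_arm(targets=[[[-1.4,0.12,1],[0,0,0],70],[[-2.46,0.22,2],[0,0,0],70],[[-2.46,0.22,2.76],[0,0,0],70],[[-2.46,0.22,2.76],[0,0,0],70]])

```text
time: 7.3
tool_pos: [0.6035, 0.1363, 0.1281]
tool_rot: [-0.002, 0.641, 0.767, -0.001]
contact_force: [0.3, 0.4, 0.7]
gripper_width: 0.695
grasp_force: 0.0
```

```bash
python3 - <<'E'
from h import *
print(Rt()[1]); go([.6047,.1367,.042],down(100.1))
E
```

```text
[0.60354771 0.1363461  0.12807738]
shift [1.000e-03 6.400e-02 3.443e+00] turn [-0.033 -0.01   0.019]
```

jog_arm(targets=[[[0,0.06,1.2],[0,0,0],70],[[0,0.06,2.2],[0,0,0],70],[[0,0.06,2.9],[0,0,0],70],[[0,0.06,3.44],[0,0,0],70],[[0,0.06,3.44],[0,0,0],20],[[0,0.06,3.44],[0,0,0],0],[[0,0.06,3.44],[0,0,0],0],[[0,0.06,3.44],[0,0,0],0]])

```text
time: 8.3
tool_pos: [0.6076, 0.1362, 0.0459]
tool_rot: [0.001, 0.641, 0.767, 0.001]
contact_force: [0.2, 0.8, 1.7]
gripper_width: 0.278
grasp_force: 61.2
```

```bash
python3 - <<'E'
from h import *
s=state();print(Rt()[1],s["grasp_force"],s["gripper_width"],s["contact_force"])
E
```

```text
[0.60758498 0.13624277 0.04590875] 61.162683963775635 0.2783941551476546 [0.23674185 0.76003973 1.6673579 ]
```

jog_arm(targets=[[[0,0,-0.3],[0,0,0],0],[[0,0,-0.8],[0,0,0],0],[[0,0,-1.6],[0,0,0],0],[[0,0,-2.8],[0,0,0],0],[[0,0,-4],[0,0,0],0],[[0,0,-5.2],[0,0,0],0],[[0,0,-5.2],[0,0,0],0]])

```text
time: 9.18
tool_pos: [0.609, 0.1364, 0.1797]
tool_rot: [0.003, 0.641, 0.767, 0.003]
contact_force: [-0.1, -0.5, -2.0]
gripper_width: 0.279
grasp_force: 60.7
```

```bash
python3 - <<'E'
from h import *
for i in range(3): print(state()["tool_pos"],state()["grasp_force"]); im,d,c=look("wrist","w3")
E
```

```text
[0.60902489 0.13635253 0.17969029] 60.74764966964722
[0.60769687 0.13619368 0.17697642] 60.738608837127686
[0.60656492 0.1360723  0.17487033] 60.73413133621216
```

View pics/w3.png

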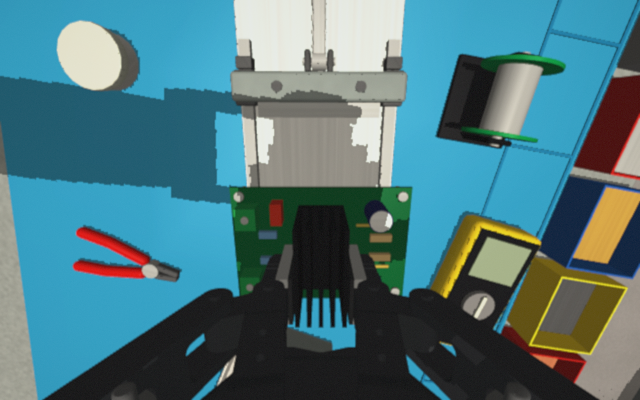

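The board hangs from the fingers. Its far edge is at row 187 and it spans columns 232–412, clear of the clamp. Next I measure how it sits in the tool frame.

```bash
cat > hb.py <<'E'
from h import *
def held(fn):
    for i in range(4): look("wrist","tmp")
    im,d,c=look("wrist",fn); r,t=Rt(); P=cloud(d,c); Q=(P-t)@r
    hsv=cv2.cvtColor(im,cv2.COLOR_RGB2HSV)
    m=(d>0)&(hsv[...,0]>50)&(hsv[...,0]<85)&(hsv[...,1]>100)&(abs(Q[...,2]-.015)<.02)&(abs(Q[...,1])<.06)&(Q[...,0]<.06)
    m=cv2.morphologyEx(m.astype(np.uint8),cv2.MORPH_OPEN,np.ones((3,3)))>0
    W=Q[m]
    for i in range(6):
        A=np.c_[W[:,:2],np.ones(len(W))]; k=np.linalg.lstsq(A,W[:,2],rcond=None)[0]; e=W[:,2]-A@k; W=W[abs(e)<max(.0015,2*e.std())]
    print("tcp",t,"n",len(W),"plane slopes(deg) x,y",np.degrees(k[:2]),"z at 0",k[2],e.std())
    print("x range",np.percentile(W[:,0],[.2,99.8]),"y",np.percentile(W[:,1],[.3,99.7]))
    # edge line angle of far edge
    b=[(yy,np.percentile(W[abs(W[:,1]-yy)<.003,0],98)) for yy in np.arange(-.042,.043,.006) if (abs(W[:,1]-yy)<.003).sum()>8]
    b=np.array(b); pf=np.polyfit(b[:,0],b[:,1],1); print("far edge x=",pf[1],"skew deg",np.degrees(pf[0]))
    u,v=np.nonzero(m)[1],np.nonzero(m)[0]; print("px",u.min(),u.max(),v.min(),v.max())
E
python3 -c "
from hb import *
held('w4')"
```

```text
tcp [0.60598198 0.13605152 0.17324779] n 7419 plane slopes(deg) x,y [0.00077606 0.15639566] z at 0 0.014023764326077279 0.0005709843909610849
x range [-0.03245024  0.03574435] y [-0.04916662  0.049857  ]
far edge x= 0.03530892006827613 skew deg 0.024610315881728996
px 229 411 187 296
```

```bash
cat >> h.py <<'E'
a=np.radians(-13.25); t_=np.radians(20)
X=np.array([np.cos(a)*np.cos(t_),np.sin(a)*np.cos(t_),np.sin(t_)]);Y=np.array([-np.sin(a),np.cos(a),0]);Z=np.cross(X,Y)
RK=np.stack([X,Y,Z],1); O=RK@np.array([.578,-.0514,-.163]); RP=np.stack([-X,Y,-Z],1); B=np.array([.0003,.0003,.0264])
def place(x,y,z): p=O+RK@np.array([x,y,z])-RP@B; print("tcp",p); go(p,RP)
E
python3 -c "
from h import *
print(O); place(-.012,.0625,.06)"
```

```text
[ 0.57116778 -0.18729789  0.04451775]
tcp [ 0.54595844 -0.11746078  0.12170555]
shift [-9.552 -4.161  2.07 ] turn [-1.464 -2.223 -8.222]
```

jog_arm(targets=[[[-0.8,-0.35,-0.3],[-0.12,-0.18,-0.68],0],[[-2.2,-1,-0.3],[-0.34,-0.52,-1.9],0],[[-3.8,-1.7,-0.3],[-0.6,-0.9,-3.3],0],[[-5.4,-2.3,0],[-0.83,-1.26,-4.65],0],[[-7,-3,0],[-1.07,-1.63,-6],0],[[-8.4,-3.65,0.5],[-1.28,-1.95,-7.2],0],[[-9.3,-4.05,1],[-1.42,-2.15,-7.97],0],[[-9.55,-4.16,1],[-1.46,-2.22,-8.22],0]])

```text
time: 10.58
tool_pos: [0.5445, -0.1184, 0.147]
tool_rot: [0.171, 0.114, 0.978, -0.02]
contact_force: [-1.1, 0.3, -0.5]
gripper_width: 0.283
grasp_force: 60.6
```

```bash
python3 - <<'E'
from h import *
for i in range(6): look("wrist","tmp")
print(state()["grasp_force"]); look("wrist","w5"); place(-.012,.0625,.06)
E
```

```text
60.62750458717346
tcp [ 0.54595844 -0.11746078  0.12170555]
shift [ 0.427 -0.037  1.047] turn [ 0.005  0.013 -0.   ]
```

View pics/w5.png

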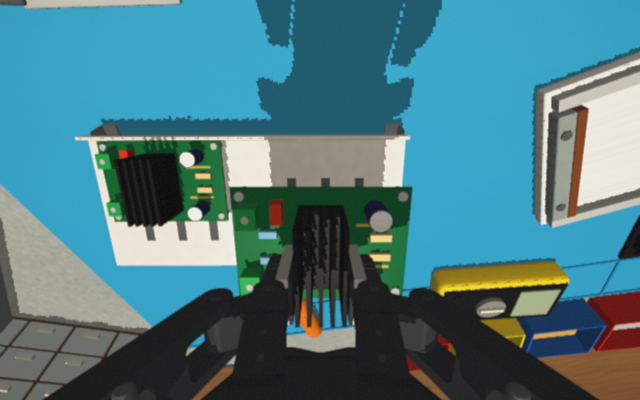

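The stop runs along row 137, columns 78–410. The finished board is on the left at (160,185), and our board is centred over the empty half. Next I measure the sheet and the stop in the tool frame.

```bash
cat > hr.py <<'E'
from h import *
def rack(fn):
    im,d,c=load(fn); f,cx,cy,A,o=c
    H=np.array(camera_params("wrist")["hand_eye"]); Q=cloud(d,(f,cx,cy,H[:3,:3],H[:3,3]))
    hsv=cv2.cvtColor(im,cv2.COLOR_RGB2HSV); w=(d>0)&(hsv[...,1]<60)&(hsv[...,2]>70)
    w[:125]=0; w[275:]=0; w[:,420:]=0; w[:,:70]=0
    W=Q[w]; W0=W
    z0=np.median(W[:,2]); W=W[abs(W[:,2]-z0)<.01]
    for i in range(8):
        M=np.c_[W[:,:2],np.ones(len(W))]; k=np.linalg.lstsq(M,W[:,2],rcond=None)[0]; e=W[:,2]-M@k; W=W[abs(e)<max(.0015,2*e.std())]
    print("sheet slopes deg",np.degrees(k[:2]),"z at board centre",k[2],len(W),e.std())
    hgt=lambda q: np.c_[q[:,:2],np.ones(len(q))]@k-q[:,2]
    h=hgt(W0); S=W0[(h>.010)&(h<.018)&(W0[:,0]>.03)]
    pf=np.polyfit(S[:,1],S[:,0],1); r=S[:,0]-np.polyval(pf,S[:,1])
    print("stop top pts",len(S),"x at y0",pf[1],"skew deg",np.degrees(pf[0]),"x spread",np.percentile(r,[3,97]),"y range",np.percentile(S[:,1],[.3,99.7]))
    print("sheet x max",np.percentile(W[:,0],[99,99.8]),"y",np.percentile(W[:,1],[.2,99.8]))
    g=(d>0)&(hsv[...,0]>50)&(hsv[...,0]<85)&(hsv[...,1]>100); g[:,228:]=0; g[:120]=0; G=Q[g]; hg=hgt(G); G=G[abs(hg-.0124)<.004]
    print("done board h",np.median(hgt(G)),"x",np.percentile(G[:,0],[1,99]),"y",np.percentile(G[:,1],[1,99]))
E
python3 -c "
from hr import *
rack('w5')"
```

```text
sheet slopes deg [-0.15952559  0.03686202] z at board centre 0.113529240840024 13792 0.0006135743456948679
stop top pts 1549 x at y0 0.055905571788662914 skew deg 0.47147453393126926 x spread [-0.00679396  0.00243372] y range [-0.19690795  0.06981863]
sheet x max [0.05310993 0.05730119] y [-0.19867079  0.07070468]
done board h 0.012402534054067 x [-0.01419438  0.0533414 ] y [-0.18095148 -0.08290617]
```

jog_arm(targets=[[[0.3,0,0.5],[0,0,0],0],[[0.68,0,1.3],[0,0,0],0],[[0.68,0,2],[0,0,0],0],[[0.68,0,2.6],[0,0,0],0],[[0.68,0,3],[0,0,0],0],[[0.68,0,3.05],[0,0,0],0],[[0.68,0,3.05],[0,0,0],0],[[0.68,0,3.05],[0,0,0],0]])

```text
time: 11.92
tool_pos: [0.5573, -0.1198, 0.0731]
tool_rot: [0.174, 0.114, 0.978, -0.02]
contact_force: [0.0, -0.2, -1.1]
gripper_width: 0.275
grasp_force: 60.7
```

```bash
python3 - <<'E'
from hr import *
for i in range(5): look("wrist","tmp")
look("wrist","w6"); print(state()["contact_force"]); place(-.019,.0635,.0)
rack("w6")
E
```

```text
[ 0.08061059  0.81098684 -1.80295376]
tcp [ 0.55975981 -0.11968322  0.06292985]
shift [0.027 0.025 0.4  ] turn [ 0.002  0.015 -0.004]
sheet slopes deg [-0.2463286   0.01068838] z at board centre 0.037436326251208955 6410 0.0005817179576151212
stop top pts 2248 x at y0 0.039218062374536344 skew deg 0.2983843786015583 x spread [-0.00478223  0.00160256] y range [-0.14440944  0.05549305]
sheet x max [0.04051299 0.04066376] y [-0.14640097  0.06629654]
done board h 0.01241397065706851 x [-0.03121568  0.03639148] y [-0.17661773 -0.0820663 ]
```

View pics/w6.png

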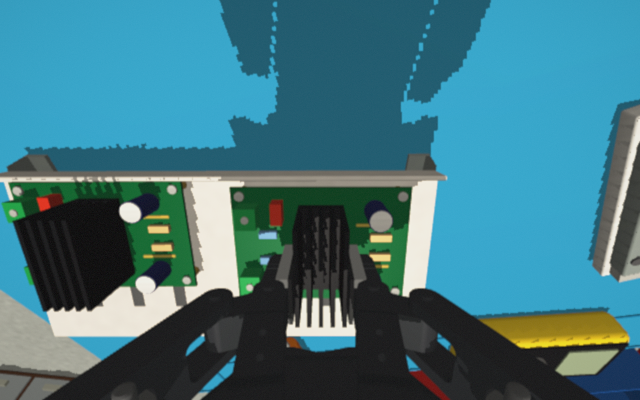

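Our board's far edge at row 187 is about 1.5 mm short of the stop at row 178, it is parallel to the stop, and its feet are about 11 mm above the sheet. Now I lower it gently.

jog_arm(targets=[[[0.02,0,0.12],[0,0,0],0],[[0.02,0,0.22],[0,0,0],0],[[0.02,0,0.3],[0,0,0],0],[[0.02,0,0.35],[0,0,0],0],[[0.02,0,0.39],[0,0,0],0],[[0.02,0,0.39],[0,0,0],0],[[0.02,0,0.39],[0,0,0],0]])

```text
time: 13.1
tool_pos: [0.5597, -0.1203, 0.063]
tool_rot: [0.173, 0.114, 0.978, -0.02]
contact_force: [-0.1, 0.0, -1.9]
gripper_width: 0.285
grasp_force: 60.7
```

```bash
python3 - <<'E'
from hr import *
for i in range(5): look("wrist","tmp")
look("wrist","w7"); print(state()["contact_force"],state()["contact_force"]@Z,state()["contact_force"]@X); place(-.019,.0635,.0)
rack("w7")
E
```

```text
[-1.14840217  0.56275261 -1.21404418] -0.7143928683800898 -1.586849452471509
tcp [ 0.55975981 -0.11968322  0.06292985]
shift [0.002 0.026 0.004] turn [ 0.003  0.013 -0.004]
sheet slopes deg [-0.23719326 -0.02045428] z at board centre 0.02738599645546715 5960 0.0005836738312406672
stop top pts 2550 x at y0 0.03795493854025976 skew deg 0.04106577413819931 x spread [-0.00656863  0.00187751] y range [-0.13632751  0.05240106]
sheet x max [0.03978515 0.03995222] y [-0.13896122  0.06256797]
done board h 0.012380948697921829 x [-0.03193358  0.03543431] y [-0.17431664 -0.08197491]
```

Not in contact yet; about 1 mm remains. I'll go down in small steps.

jog_arm(targets=[[[0,0,0.02],[0,0,0],0],[[0,0,0.04],[0,0,0],0],[[0,0,0.04],[0,0,0],0],[[0,0,0.04],[0,0,0],0]])

```text
time: 13.9
tool_pos: [0.5599, -0.1204, 0.0621]
tool_rot: [0.173, 0.114, 0.978, -0.02]
contact_force: [-1.7, 0.2, 1.1]
gripper_width: 0.279
grasp_force: 61.1
```

jog_arm(targets=[[[0,0,0.02],[0,0,0],0],[[0,0,0.04],[0,0,0],0],[[0,0,0.04],[0,0,0],0],[[0,0,0.04],[0,0,0],0]])

```text
time: 14.4
tool_pos: [0.5601, -0.1204, 0.0621]
tool_rot: [0.173, 0.114, 0.978, -0.02]
contact_force: [-10.4, 1.3, 10.1]
gripper_width: 0.284
grasp_force: 62.9
```

jog_arm(targets=[[[0,0,-0.02],[0,0,0],0],[[0,0,-0.02],[0,0,0],0],[[0,0,-0.02],[0,0,0],45],[[0,0,-0.02],[0,0,0],60],[[0,0,-0.02],[0,0,0],60],[[0,0,-0.02],[0,0,0],60]])

```text
time: 15.15
tool_pos: [0.5601, -0.1204, 0.0615]
tool_rot: [0.173, 0.114, 0.978, -0.02]
contact_force: [-0.0, 0.5, -0.4]
gripper_width: 0.6
grasp_force: 0.0
```

jog_arm(targets=[[[0,0,-0.3],[0,0,0],60],[[0,0,-1],[0,0,0],60],[[0,0,-2],[0,0,0],60],[[0,0,-3],[0,0,0],60],[[0,0,-4],[0,0,0],60],[[0,0,-4],[0,0,0],60]])

```text
time: 15.9
tool_pos: [0.5279, -0.1131, 0.1586]
tool_rot: [0.176, 0.114, 0.978, -0.021]
contact_force: [0.8, 0.1, -0.2]
gripper_width: 0.604
grasp_force: 0.0
```

```bash
python3 - <<'E'
from hr import *
for i in range(5): look("wrist","tmp")
im,d,c=look("wrist","w8"); rack("w8")
H=np.array(camera_params("wrist")["hand_eye"]); Q=cloud(d,(c[0],c[1],c[2],H[:3,:3],H[:3,3])); hsv=cv2.cvtColor(im,cv2.COLOR_RGB2HSV)
g=(d>0)&(hsv[...,0]>50)&(hsv[...,0]<85)&(hsv[...,1]>100); G=Q[g]
for n,lo,hi in(("ours",-.06,.06),("done",-.2,-.075)):
    m=G[(G[:,1]>lo)&(G[:,1]<hi)&(G[:,0]<.08)&(abs(G[:,2]-np.median(G[:,2]))<.004)]
    ys=np.arange(m[:,1].min()+.006,m[:,1].max()-.006,.006); b=np.array([np.percentile(m[abs(m[:,1]-y)<.003,0],98) for y in ys]); pf=np.polyfit(ys,b,1)
    k=np.linalg.lstsq(np.c_[m[:,:2],np.ones(len(m))],m[:,2],rcond=None)[0]
    print(n,len(m),"edge x at y0",pf[1],"skew",np.degrees(pf[0]),"mean edge",b.mean(),"slopes",np.degrees(k[:2]),"z",np.median(m[:,2]),"y",np.percentile(m[:,1],[.5,99.5]))
E
```

```text
sheet slopes deg [-0.0109818   0.01959825] z at board centre 0.12448641391275315 12908 0.000607030553869455
stop top pts 1493 x at y0 0.03635439959990368 skew deg 0.05221450738010678 x spread [-0.00508388  0.00182258] y range [-0.19646265  0.07006729]
sheet x max [0.03792578 0.03814238] y [-0.19821198  0.07147407]
done board h 0.012409812573834667 x [-0.03349591  0.03377115] y [-0.18036464 -0.08355443]
ours 4248 edge x at y0 0.03331476759445491 skew -1.2430019197715657e-05 mean edge 0.03331476802053539 slopes [-0.0241345  0.1011939] z 0.11212655545215178 y [-0.04963619  0.04807494]
done 3239 edge x at y0 0.032634315071291865 skew -0.4016235722540695 mean edge 0.03357275813676629 slopes [-0.02170759  0.12786667] z 0.11203793607767187 y [-0.18092508 -0.08235574]
```

View pics/w8.png

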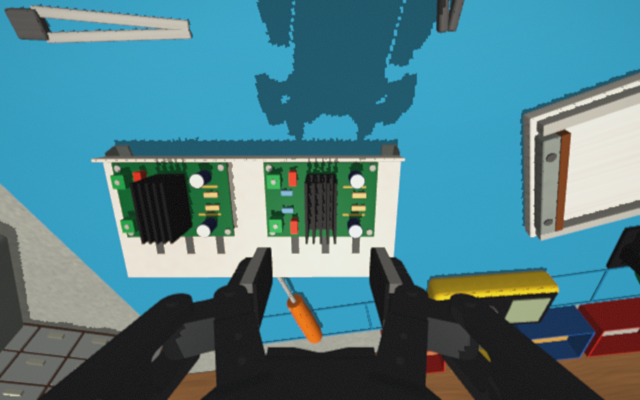

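Our board, at (320,200), lies flat with its edge on the stop line level with the finished board's, within about 0.5 mm. It has the same height, 12.4 mm, and is parallel to the stop. The gripper is clear, so I hand in.

```bash
python3 -c "
from plant import *
print(job_done())"
```

```text
the job is handed in; nothing more can be done
None
```

The job is handed in: the clamp bar is fully back and open, and the board lies released and flat on the rack's empty half, its long edge within about 1 mm of the stop; the interface returned no verdict.

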